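Set out new stock on the display plank by height

ROBOT

A 7-joint arm with a two-finger parallel gripper is mounted at the origin on a cart in front of the work surface, level with it; the furniture and walls round the work are solid. World frame = base frame: x ahead of the robot, y to its left, z up, the work surface at z = 0. Lengths are in mm, angles in rad, forces in N, time in s.
With the tool pointing down it reaches from about 400 to 875 mm from the base axis. Payload 19.3 kg.
Tool frame: the origin (TCP) lies midway between the tips of the shut fingers; the grasp point (between the pads) lies 19 mm behind it; z points along the fingers, y is the line along which they close (so a half turn about z gives the same grasp; the last joint's range is limited). The gripper opens to 85 mm and grips with 20 to 120 N. Pads are 22 mm wide; open, the fingers measure 114 mm over their backs; the gripper's body (76 mm by 85 mm) begins 54 mm behind the grasp point. The pads swing forward as they close: fully open they stand 13 mm farther back than shut.
Start: joints at [1.084, 0.521, -0.036, 1.599, 0.021, 1.021, -0.113], TCP at [252.995, -571.496, 231.291] pointing down, gripper open.
Joint ranges: [-2.91, 2.91], [-0.3, 2.13], [-1.5, 1.42], [0.17, 2.43], [-1.26, 4.41], [0.16, 1.93], [-2.52, 2.52]. Speed limits (rad/s): [1.89, 1.89, 2.39, 2.39, 3.01, 3.01, 3.01].

INTERFACE

Orientations are given as a rotation vector (axis times angle).
In Python, from workcell import manip, set_gripper, solver, telemetry, cams, recognise gives the robot as it stands. Calls block until the motion is done:
- manip.goto(position, orientation): joint-space move of the TCP to a pose.
- manip.movel(position, frame=None, max_speed=150, until_force=None): straight line of the TCP; frame=None keeps the orientation; max_speed is the mean speed in mm/s. With until_force (N) it stops when the force on the tool has changed by that much, and returns True; else False.
- manip.set_joints(angles): joint-space move.
- set_gripper(opening): finger opening in mm; the grip force is fixed at half the most; returns when the fingers have stopped.
- manip.pause(seconds).
- solver.inverse_kinematics(position, orientation): joint angles nearest the present ones, or None.
- telemetry.get_state(): the state.
- cams.get_image(name): name is "side" or "top"; returns a dict with "pixels" (420x560x3 uint8, red, green, blue), "range_z" (420x560 float32, mm along the optical axis (not along the pixel's ray), 0 where there is no reading), "mtx" (3x3 intrinsics, pixels), "cam_to_world" (4x4, takes a point from camera to world coordinates). Camera axes: x right, y up, looking along -z (the intrinsics and any distortion apply to the point x, -y, -z); pixel columns grow to the right and rows downward; lengths in mm; the calibration is good to about 2 mm. A picture is of the moment at which its call begins.
A pose or a line that the arm cannot do raises manip.MotionError and nothing moves.
- manip.finish_job(): hands the job in; it is judged then, once.
Trained networks look in the newest picture that a camera, given by its name, has taken for a name from the list of things; names that differ only in an ending like _2 or _b are one class to them, and where a whole thing is asked for, a point or a joint stands for the part that bears it (a point fixed in the world has none). Each returns a list of dicts, best first, with "p" (0 to 1); they miss things now and then, are a little off and sometimes report something else, mostly with a low value. They report only what shows in the picture. A call takes as long as a camera call.
- recognise(camera, name): "rect" ([left, top, right, bottom] in pixels, round what is visible of it).
The state is a dict: "time": time; "qpos": joint angles; "qd": joint speeds; "tau": joint torques, N m; "tool_pos": TCP position; "tcp_rot": TCP orientation; "force": force on the tool from outside, world axes, zero at the start; "moment": the same for the moment, N m; "width": finger opening in mm; "grasp_force": force on a finger pad.
Only numpy, scipy, OpenCV 4.12 (cv2) and the standard library are available. Lean on these libraries where they do the work, as an engineer would, in place of code of your own. Each camera call takes 0.05 s, during which the arm holds its last target. There are 200 camera calls.

TASK

Set out the four new products from the front of the table on the display plank, each standing upright in the middle of its own round seat, so that the row steps down in height from the vase at one end to the shell dish at the other. Turn the soap carton so that its broad face is parallel to the plank's long edge, set everything down gently rather than dropping it, and leave the vase and the dish where they stand.

Things in the scene. Friction and masses are not known exactly. Their poses are not given: they have to be found in the camera images.
- tall_bottle: Tall slim dark brown bottle with a white cap, 118 mm high. Its round body is 38 mm across up to about 80 mm and is the place to hold it; about 0.14 kg. Origin: centre of its underside; z is up. It starts standing on the table in front of the plank.
- carton: Upright boxed soap bar: a flat carton with a pale border round an orange flower picture, 24 mm thick (its x), 59 mm wide (its y), 85 mm high (its z); about 0.11 kg. Its two broad faces look along its +x and -x. Origin: centre of its underside. It starts standing on the table in front of the plank, turned by up to 0.6 rad.
- jar: Squat round blue jar with a cork, 60 mm high with the cork; its straight glass body is 51 mm across and about 45 mm high; about 0.14 kg. Origin: centre of its underside; z is up. It starts standing on the table in front of the plank.
- tin: Low round white candle tin with a teal lid that does not come off, 65 mm across, 35 mm high; about 0.13 kg. Origin: centre of its underside; z is up. It starts standing on the table in front of the plank.
- vase: Purple vase, 74 mm across, 150 mm high, loose, standing on one end of the display plank (on its left or its right end, it varies), about 0.1 m from the middle of the next seat. Origin: centre of its underside. Behind the plank, from x = 0.70 m on, a round grey glass shelf with small bottles on it juts over the table, 0.13 to 0.14 m above it: keep the hand clear of it.
- dish: Grey-beige scalloped shell dish, 92 mm across, 24 mm high, loose, standing on the other end of the plank. Origin: centre of its underside. The display plank is a low pale board, 630 by 112 mm, its top 14 mm above the table, fixed crosswise in front of the robot behind the new stock and turned by up to 0.1 rad.
- seat_1: The far left, seen from the robot, of four equal round dark wooden seats fixed in a row, about 100 mm apart, on the plank: a cup 94 mm across and 14 mm high with a grey felt floor 82 mm across, 6 mm above its underside, 8 mm below its rim. Origin: centre of its underside, 14 mm above the table; y runs along the row to the robot's left, x across the plank, away from the robot.
- seat_2: The second from the left of four equal round dark wooden seats fixed in a row, about 100 mm apart, on the plank: a cup 94 mm across and 14 mm high with a grey felt floor 82 mm across, 6 mm above its underside, 8 mm below its rim. Origin: centre of its underside, 14 mm above the table; y runs along the row to the robot's left, x across the plank, away from the robot.
- seat_3: The third from the left of four equal round dark wooden seats fixed in a row, about 100 mm apart, on the plank: a cup 94 mm across and 14 mm high with a grey felt floor 82 mm across, 6 mm above its underside, 8 mm below its rim. Origin: centre of its underside, 14 mm above the table; y runs along the row to the robot's left, x across the plank, away from the robot.
- seat_4: The far right of four equal round dark wooden seats fixed in a row, about 100 mm apart, on the plank: a cup 94 mm across and 14 mm high with a grey felt floor 82 mm across, 6 mm above its underside, 8 mm below its rim. Origin: centre of its underside, 14 mm above the table; y runs along the row to the robot's left, x across the plank, away from the robot.

How it is judged:
By the outcome, as a careful person would: the job done as asked, in the order asked, and still so for the second after the job is handed in, with the robot touching nothing.
It also fails if it takes over 104 s, if anything falls off the work surface, if the arm or the gripper's body presses on something with over 40 N, if the wrist force passes 120 N, or if a joint passes its speed limit or range.

## Working session

There is one attempt and no reset: what is moved stays moved. The work goes in short steps, each a Python script; the robot and the scene stay as the last script left them, time stands still between calls to the robot, and variables do not carry over. Pictures are saved under pics/ and viewed, at most 14 in all, crops included, and the job is handed in when it is done.

```bash
mkdir -p pics; ls
python3 - <<'E'
from workcell import *
import cv2,numpy as np
for c in ["top","side"]:
    im=cams.get_image(c); np.savez(f"/tmp/{c}.npz",**{k:im[k] for k in ["pixels","range_z","mtx","cam_to_world"]})
    cv2.imwrite(f"pics/{c}0.png",im["pixels"][:,:,::-1]); print(c,im["mtx"].tolist(),im["cam_to_world"].round(3).tolist(),im.keys())
    for n in ["tall_bottle","carton","jar","tin","vase","dish","seat_1"]:
        print(n,[( [round(float(v)) for v in r["rect"]],round(r["p"],2)) for r in recognise(c,n)[:5]])
print(telemetry.get_state())
E
```

```text
pics
top [[478.5425730034286, 0.0, 274.49197945078487], [0.0, 478.5425730034286, 211.16552032179501], [0.0, 0.0, 1.0]] [[-0.018, 0.985, -0.171, 299.893], [-1.0, -0.017, 0.008, 21.13], [0.005, 0.171, 0.985, 1193.596], [0.0, 0.0, 0.0, 1.0]] dict_keys(['pixels', 'range_z', 'mtx', 'cam_to_world'])
tall_bottle [([231, 228, 259, 248], 0.34)]
carton [([231, 226, 260, 248], 0.66)]
jar [([152, 248, 178, 270], 0.57), ([394, 244, 424, 267], 0.41)]
tin [([296, 221, 323, 253], 0.66)]
vase [([355, 153, 395, 195], 0.65)]
dish [([139, 169, 179, 202], 0.94)]
seat_1 [([185, 169, 226, 204], 0.91), ([264, 164, 304, 200], 0.91), ([223, 162, 258, 203], 0.9), ([305, 165, 343, 202], 0.76)]
side [[449.6097346965944, 0.0, 276.1915958585585], [0.0, 449.6097346965944, 205.05722854664322], [0.0, 0.0, 1.0]] [[-0.845, 0.333, -0.417, 106.743], [-0.534, -0.497, 0.684, 656.058], [0.021, 0.801, 0.598, 617.627], [0.0, 0.0, 0.0, 1.0]] dict_keys(['pixels', 'range_z', 'mtx', 'cam_to_world'])
tall_bottle [([374, 131, 391, 181], 0.8), ([128, 265, 177, 302], 0.31)]
carton [([269, 218, 301, 265], 0.97), ([234, 188, 276, 217],
[... 319 characters left out ...]
8, 'qpos': array([ 1.08382922,  0.52139554, -0.03630966,  1.59950439,  0.02118926,
        1.02115253, -0.11280152]), 'qd': array([ 1.14194331e-03,  3.51006870e-04,  4.87479143e-04, -6.41619240e-04,
       -3.47803311e-04,  4.39346079e-05,  9.02679536e-04]), 'tau': array([-1.17008705e-03, -9.26787114e+01,  1.97832070e+00, -3.70241225e+01,
        1.80880737e-02,  1.91813197e-03, -1.72001046e-05]), 'tool_pos': array([ 252.97617265, -571.48326796,  231.29187785]), 'tcp_rot': array([-3.07356857e+00, -6.49848950e-01,  1.41711754e-05]), 'force': array([-0.23407301,  0.01514093, -0.45762088]), 'moment': array([-0.01178551,  0.04459126,  0.01445761]), 'grasp_force': 0.0, 'width': 85.72594139749053}
```

View pics/top0.png

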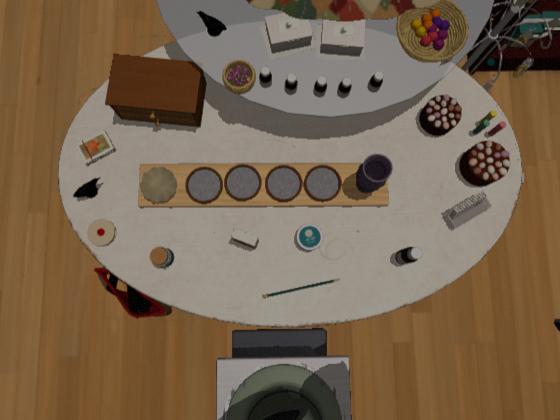

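View pics/side0.png

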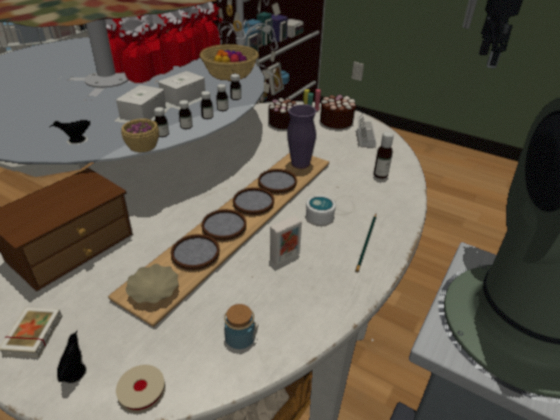

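The top view shows the vase at right (374,172) and the dish at left (158,184), with four seats between them. The bottle is at (408,256), tin at (309,237), carton at (245,239) and jar at (162,257). So seat_4 takes the bottle, seat_3 the carton, seat_2 the jar and seat_1 the tin.

```bash
cat > vis.py <<'E'
import numpy as np,cv2
def cloud(im):
    K=im["mtx"];T=im["cam_to_world"];d=im["range_z"].astype(float)
    v,u=np.mgrid[:d.shape[0],:d.shape[1]]
    P=np.stack([(u-K[0,2])/K[0,0]*d,-(v-K[1,2])/K[1,1]*d,-d,np.ones_like(d)],-1)@T.T
    P=P[...,:3]; P[d==0]=np.nan; return P
def rayz(im,u,v,z):
    K=im["mtx"];T=im["cam_to_world"]
    r=T[:3,:3]@np.array([(u-K[0,2])/K[0,0],-(v-K[1,2])/K[1,1],-1]); o=T[:3,3]
    return o+r*(z-o[2])/r[2]
def near(P,xy,R,z0,z1):
    m=(np.hypot(P[...,0]-xy[0],P[...,1]-xy[1])<R)&(P[...,2]>z0)&(P[...,2]<z1); return P[m],m
E
cat > m1.py <<'E'
from vis import *
ims={c:dict(np.load(f"/tmp/{c}.npz")) for c in ["top","side"]}
t=ims["top"]
g={"bottle":((408,254),118,100,130),"carton":((245,239),80,78,95),"jar":((162,257),50,50,70),"tin":((309,237),35,28,45),
 "vase":((374,168),150,140,165),"dish":((158,185),30,24,60),"s1":((204,185),28,23,35),"s2":((243,183),28,23,35),"s3":((283,183),28,23,35),"s4":((323,183),28,23,35)}
for n,(uv,z,a,b) in g.items():
    xy=rayz(t,*uv,z)[:2]
    for c,im in ims.items():
        p,m=near(cloud(im),xy,52 if n[0]=='s' else 50,a,b)
        if len(p)<5: print(n,c,"few",len(p),xy.round());continue
        q=p[:,:2].astype(np.float32); r=cv2.minAreaRect(q)
        (cc,R)=cv2.minEnclosingCircle(q)
        print(n,c,len(p),"mean",q.mean(0).round(1),"z",np.percentile(p[:,2],[5,50,95]).round(1),"circ",np.round(cc,1),round(R,1),"rect",np.round(r[0],1),np.round(r[1],1),round(r[2],1))
for c,im in ims.items():
    p,_=near(cloud(im),(400,0),60,-30,30); print(c,"table z",np.median(p[:,2]),p[:,2].std())
E
python3 m1.py
```

```text
bottle top 128 mean [ 385.2 -302.3] z [103.4 117.4 120.8] circ [ 386.4 -304.1] 13.9 rect [ 385.1 -303.5] [25.5 25.1] 80.1
bottle side 126 mean [ 382.6 -296.9] z [100.9 113.  119.3] circ [ 382.5 -302.2] 15.3 rect [ 383.3 -300.9] [26.5 25.1] 59.4
carton top 248 mean [432.6  84.5] z [80.3 84.2 87.9] circ [431.5  84.9] 30.5 rect [432.9  84.3] [58.7 23.5] 66.7
carton side 316 mean [430.3  89.2] z [79.2 84.2 86.1] circ [432.   86.5] 31.0 rect [430.6  86.9] [59.4 25.8] 68.2
jar top 271 mean [393.8 288.6] z [51.3 58.9 62.7] circ [393.7 288.4] 23.9 rect [393.5 287.8] [45.5 45.7] 0.6
jar side 552 mean [390.9 293.5] z [51.  59.3 61.1] circ [392.9 290.3] 23.7 rect [391.3 291.5] [46.5 42.3] 58.5
tin top 553 mean [436.3 -71.4] z [30.3 34.2 38. ] circ [436.6 -71.4] 32.6 rect [436.7 -71.4] [62.1 64.9] 43.6
tin side 471 mean [433.2 -65.9] z [30.1 34.4 36.2] circ [433.7 -70. ] 34.4 rect [433.6 -67.5] [64.4 64.8] 46.3
vase top 345 mean [ 579.  -221.2] z [142.6 158.  164.2] circ [ 572.8 -216.7] 33.6 rect [ 573.1 -216. ] [64.3 65.7] 43.6
vase side 445 mean [ 571.8 -214.1] z [142.2 154.3 163.6] circ [ 569
[... 566 characters left out ...]
1 rect [577.1  91.2] [92.3 92.4] 42.2
s2 side 367 mean [574.8  95. ] z [23.4 26.8 28.9] circ [574.   89.7] 51.6 rect [576.   93.3] [93.  95.6] 20.5
s3 top 353 mean [573.1 -11.8] z [23.3 26.5 30.6] circ [573.9 -11.1] 46.9 rect [574.  -10.5] [90.3 92.7] 88.1
s3 side 326 mean [571.   -8.7] z [23.4 27.  29.1] circ [572.1 -11.3] 51.1 rect [571.4  -8.8] [91.8 94.2] 36.6
s4 top 350 mean [ 572.8 -109.3] z [23.2 26.4 31.1] circ [ 572.3 -109.6] 47.3 rect [ 572.  -109.1] [90.8 93. ] 40.2
s4 side 268 mean [ 569.4 -105.8] z [23.5 27.  29.2] circ [ 569.7 -108.2] 48.7 rect [ 570.6 -107.9] [91.8 94.6] 10.4
top table z -0.29992341665069944 2.9082474190623904
side table z 0.24232202494772537 5.975614155774697
```

```bash
cat > rob.py <<'E'
from workcell import manip,set_gripper,solver,telemetry,cams,recognise
import numpy as np
from scipy.spatial.transform import Rotation
def ori(a):  # tool down, closing line at angle a from world x
    y=np.array([np.cos(a),np.sin(a),0]);z=np.array([0,0,-1.])
    return Rotation.from_matrix(np.stack([np.cross(y,z),y,z],1)).as_rotvec()
E
python3 - <<'E'
from vis import *; from rob import *
from scipy.stats import theilslopes
for c in ["top","side"]:
    im=dict(np.load(f"/tmp/{c}.npz")); P=cloud(im); px=im["pixels"].astype(int)
    hsv=cv2.cvtColor(im["pixels"],cv2.COLOR_RGB2HSV)
    m=(hsv[...,1]>70)&(hsv[...,0]<25)&(hsv[...,2]>80)&(abs(P[...,0]-574)<90)&(abs(P[...,1]-40)<330)&(P[...,2]>2)&(P[...,2]<25)
    q=P[m]; print(c,len(q)); 
    for f,n in ((np.max,"far"),(np.min,"near")):
        b=[(y,f(q[abs(q[:,1]-y)<5,0])) for y in range(-230,310,10) if (abs(q[:,1]-y)<5).sum()>3]
        b=np.array(b); s=theilslopes(b[:,1],b[:,0]); print(n,len(b),"slope dx/dy",s[0].round(4),"x at0",s[1].round(1),"ci",np.round(s[2:4],4))
for a0 in (0,np.pi):
  for n,p,a in [("b",(384,-302,52),0),("c",(432,85.5,25),-.395),("j",(393,289,12),0),("t",(435,-70.5,4),0),("s1",(572,187,28),0),("s4",(571,-109,200),0),("s4",(571,-109,72),0)]:
    q=solver.inverse_kinematics(p,ori(a+a0)); print(n,None if q is None else np.round(q,2))
E
```

```text
top 4880
far 54 slope dx/dy 0.0106 x at0 629.0 ci [0.0083 0.0149]
near 54 slope dx/dy 0.0107 x at0 518.7 ci [0.0095 0.0119]
side 4656
far 54 slope dx/dy 0.0138 x at0 624.6 ci [0.0092 0.0189]
near 54 slope dx/dy 0.0124 x at0 516.2 ci [0.0115 0.0133]
b [ 0.74  0.61 -0.26  2.07  0.31  0.5   0.25]
c [-0.07  0.63 -0.33  2.2   0.52  0.39 -1.23]
j [-0.44  0.71 -0.41  2.08  0.6   0.48 -1.32]
t [ 0.27  0.67 -0.31  2.2   0.6   0.35 -0.55]
s1 [-0.11  0.79 -0.44  1.77  0.5   0.69 -0.84]
s4 [ 0.43  0.52 -0.49  1.73  0.29  0.96 -0.17]
s4 [ 0.37  0.69 -0.41  1.82  0.4   0.71 -0.26]
b [ 0.31  0.63  0.31  2.1  -0.41  0.47 -2.2 ]
c [ 0.56  1.04 -1.28  2.17  1.24  1.06  1.3 ]
j [ 0.1   1.12 -1.28  2.05  1.27  1.13  1.32]
t [-0.18  0.69  0.27  2.22 -0.62  0.3  -2.51]
s1 [ 0.34  1.17 -1.28  1.75  1.21  1.24  1.85]
s4 [-0.51  0.68  0.92  1.78 -0.63  1.01 -2.48]
s4 [-0.3   0.76  0.57  1.86 -0.61  0.71 -2.51]
```

```bash
cat >> rob.py <<'E'
def pick_place(p,a,s,b,rel,zc,w=85):
    """pick at p (closing angle a), place at seat centre s (angle b); rel = TCP height over the underside"""
    set_gripper(w)
    manip.goto([*p,zc],ori(a))
    manip.movel([*p,rel],max_speed=150)
    set_gripper(0)
    st=telemetry.get_state(); print("grip",st["width"],st["grasp_force"],st["time"])
    manip.movel([*p,zc],max_speed=150)
    st=telemetry.get_state(); print("lifted",st["width"],st["force"],st["time"])
    manip.goto([p[0]+10,s[1],zc],ori(b))
    manip.movel([*s,zc],max_speed=150)
    manip.movel([*s,20+rel+12],max_speed=120)
    hit=manip.movel([*s,20+rel-5],max_speed=15,until_force=3)
    st=telemetry.get_state(); print("down",hit,st["tool_pos"]-[*s,20+rel],st["force"],st["time"])
def release(s,w,zc):
    set_gripper(w); 
    manip.movel([*s,zc],max_speed=150); print("t",telemetry.get_state()["time"])
E
python3 - <<'E'
from rob import *
s=(571.2,-108.7); pick_place((384,-302.5),0,s,-.012,52,220)
E
```

```text
grip 37.11507075309228 58.97956609725952 3.9333
lifted 37.083296001643866 [-0.0847579  -0.32373121 -1.58057656] 5.2
down True [ 0.0373029   0.05734064 -0.07269545] [1.05117471 0.59354656 1.01960115] 9.3917
```

```bash
python3 - <<'E'
from rob import *
release((571.2,-108.7),60,220)
manip.goto([450,0,220],ori(0))
s=(572.5,-10.0); pick_place((431.6,85.6),-.395,s,-.012,25,200,60)
release(s,50,200)
manip.goto([400,200,200],ori(0))
import cv2
for c in ("top","side"):
    im=cams.get_image(c); np.savez(f"/tmp/{c}.npz",**{k:im[k] for k in ["pixels","range_z","mtx","cam_to_world"]})
    cv2.imwrite(f"pics/{c}1.png",im["pixels"][:,:,::-1])
E
sed -i 's/"bottle":((408,254)/"bottle":((325,175)/;s/"carton":((245,239)/"carton":((283,180)/;s/print(n,c,len/print(n,c,len/' m1.py; python3 m1.py | egrep 'bottle|carton|jar|tin|vase'
```

```text
t 10.875
grip 22.424865498100075 58.180285692214966 14.1583
lifted 22.646633147576118 [-0.39051746  0.26619485 -1.34712054] 15.475
down True [-0.02019169 -0.02608441  0.49133208] [ 0.02333623 -1.37174204  8.36734776] 19.2417
t 20.8083
bottle top 58 mean [ 563.1 -106. ] z [100.4 105.6 127.9] circ [ 569.4 -110.1] 16.9 rect [ 565.4 -107.1] [33.4 20.6] 51.9
bottle side few 0 [ 570. -106.]
carton top 32 mean [559.8 -10.9] z [83.1 86.1 94.4] circ [560.8 -11.2] 28.4 rect [559.8 -11.2] [56.8  2.1] 89.8
carton side 54 mean [560.9 -14. ] z [78.9 85.4 92.9] circ [568.2  -7.1] 29.9 rect [563.9  -5.3] [59.7 14.2] 67.6
jar top few 0 [392. 282.]
jar side 552 mean [390.6 293.3] z [50.9 59.4 61.2] circ [392.4 290.9] 23.9 rect [391.2 291.3] [47.2 42.7] 62.2
tin top 555 mean [436.3 -71.3] z [30.4 34.  37.9] circ [436.7 -71.7] 32.7 rect [436.9 -71.7] [62.  65.1] 43.7
tin side 470 mean [433.3 -66. ] z [30.2 34.4 36.2] circ [435.6 -68.6] 33.3 rect [434.5 -68.7] [64.  63.6] 61.4
vase top 319 mean [ 579.8 -219.9] z [143.  158.  164.1] circ [ 574.  -215.9] 33.7 rect [ 573.6 -215.5] [65.1 63.1] 83.9
vase side 307 mean [ 564.5 -218.9] z [142.  154.  163.7] circ [ 570.9 -212.8] 35.7 rect [ 561.9 -218.9] [42.4 69.8] 30.0
```

View pics/side1.png

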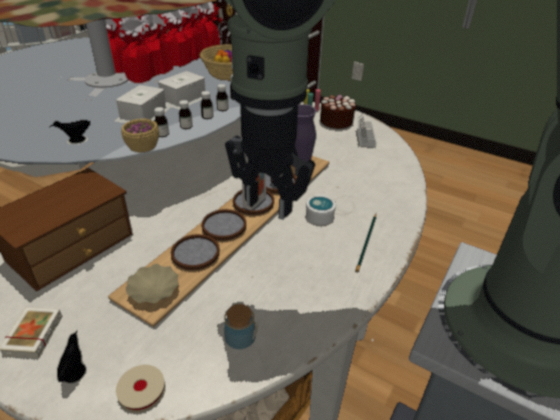

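The arm blocks the view of the seats in the side picture. The jar at (239,325) and tin at (320,209) haven't moved. Next are the jar and the tin.

Run:
```python
from rob import *
s=(576,92); pick_place((392.5,289.3),0,s,-.012,12,200)
release(s,78,200)
manip.goto([450,0,200],ori(0))
s=(572,187.5); pick_place((435.2,-70.3),0,s,-.012,4,200)
```

```text
grip 49.605532835991085 60.021833181381226 24.7
lifted 49.53249693132115 [-0.34781038  0.7019611  -1.41403955] 26.1
down True [-0.05775004 -0.06401453  0.71329859] [-2.73125354 -0.11302893  8.67801888] 30.425
t 32.0833
grip 62.11930552322197 60.414838241413236 35.2
lifted 62.078597411185605 [ 0.96970921  0.20007766 -0.85835093] 36.6583
down True [-0.04658838 -0.02384862  1.02795783] [-0.40252113 -1.45133428 10.02230139] 40.925
```

```bash
python3 - <<'E'
from rob import *
import cv2
release((572,187.5),85,200)
manip.goto([400,-300,250],ori(0))
manip.goto([260,-560,250],ori(0))
for c in ("top","side"):
    im=cams.get_image(c); np.savez(f"/tmp/{c}.npz",**{k:im[k] for k in ["pixels","range_z","mtx","cam_to_world"]})
    cv2.imwrite(f"pics/{c}2.png",cv2.resize(im["pixels"][120:320,100:420,::-1],None,fx=2.5,fy=2.5) if c=="top" else im["pixels"][:,:,::-1])
print(telemetry.get_state()["time"])
E
cat > m2.py <<'E'
import re
s=open('m1.py').read()
s=re.sub(r'g=\{.*?\}','g={}',s,flags=re.S)
s=s.replace('for n,(uv,z,a,b) in g.items():\n    xy=rayz(t,*uv,z)[:2]','''for n,(xy,z,a,b) in {"bottle":((571,-109),0,130,145),"carton":((572,-10),0,98,112),"jar":((576,92),0,70,88),"tin":((572,187),0,48,62),"vase":((572,-215),0,142,175),"dish":((573,300),0,24.5,60),
 "s1":((572,188),28,23,33),"s2":((576,92),28,23,33),"s3":((572,-10),28,23,33),"s4":((571,-109),28,23,33)}.items():
    xy=np.array(xy)''')
exec(s)
E
python3 m2.py
```

```text
t 42.6
45.7167
bottle top 108 mean [ 570.1 -110.2] z [134.  137.3 140.6] circ [ 570.6 -110.3] 13.2 rect [ 570.6 -110.2] [23.1 26.1] 88.1
bottle side 88 mean [ 566.9 -105. ] z [130.4 137.2 138.8] circ [ 568.  -108.1] 13.8 rect [ 567.8 -106.9] [24.8 24.7] 35.2
carton top 252 mean [570.8 -11. ] z [100.8 104.  107.9] circ [571.2 -11. ] 30.1 rect [570.7 -11. ] [56.6 24.2] 87.8
carton side 213 mean [567.6  -5.1] z [ 99.1 104.1 105.8] circ [568.2  -7.9] 31.1 rect [569.  -8.] [60.3 23.1] 89.3
jar top 258 mean [574.1  91.2] z [71.6 78.9 83. ] circ [574.6  91.1] 23.5 rect [574.4  91.6] [44.8 43.5] 0.1
jar side 289 mean [570.5  97. ] z [70.9 79.1 81. ] circ [573.1  93.6] 23.9 rect [573.3  95. ] [46.7 41.9] 6.1
tin top 556 mean [570.  185.6] z [50.4 54.3 57.8] circ [570.9 186.2] 32.9 rect [570.7 185.6] [64.3 62.4] 44.1
tin side 673 mean [567.  190.4] z [50.6 54.1 55.8] circ [570.2 188.7] 34.4 rect [568.7 188.4] [63.7 63.9] 29.1
vase top 342 mean [ 579.2 -220.5] z [144.3 159.8 165.6] circ [ 574.7 -215.6] 34.0 rect [ 573.7 -215.2] [66.  63.9] 85.3
vase side 421 mean [ 572.  -214.4] z [143.6 155.1 
[... 584 characters left out ...]
9 rect [577.6  91. ] [91.6 93.3] 48.5
s2 side 324 mean [564.1 104.1] z [23.8 27.2 31. ] circ [576.8  94.9] 49.3 rect [573.6  97.7] [92.8 85.8] 31.5
s3 top 303 mean [570.9 -11.3] z [23.4 27.1 31.4] circ [573.8 -10.9] 47.1 rect [573.7 -11.3] [91.4 92.2] 43.1
s3 side 311 mean [562.2   2. ] z [23.6 27.2 30.7] circ [570.1 -11.5] 50.1 rect [568.6  -5.6] [90.7 87.5] 42.7
s4 top 325 mean [ 569.  -108.2] z [23.3 26.2 30.6] circ [ 573.  -109.1] 47.3 rect [ 572.2 -109.4] [92.3 91.6] 17.5
s4 side 210 mean [ 553.5 -100.3] z [23.5 26.9 31.1] circ [ 569.3 -106.9] 47.6 rect [ 560.5 -109.4] [73.6 89. ] 33.3
top table z -0.2987373049893449 2.267966465072684
side table z 0.025510493853744265 1.1017324028770987
```

View pics/top2.png

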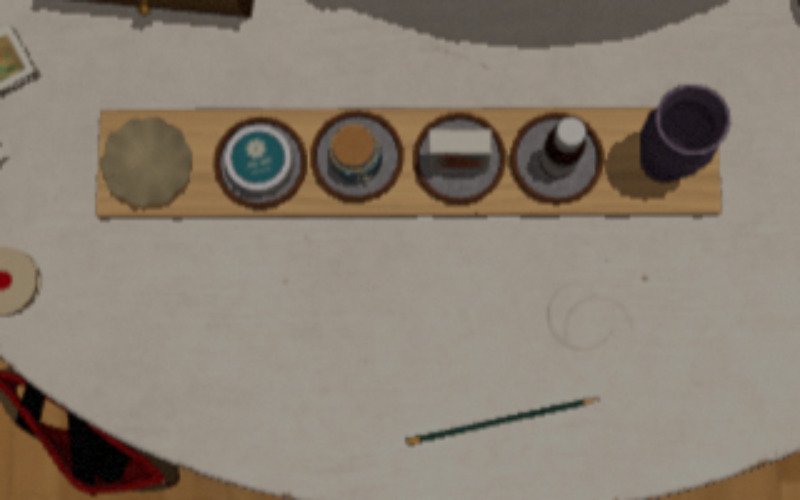

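View pics/side2.png

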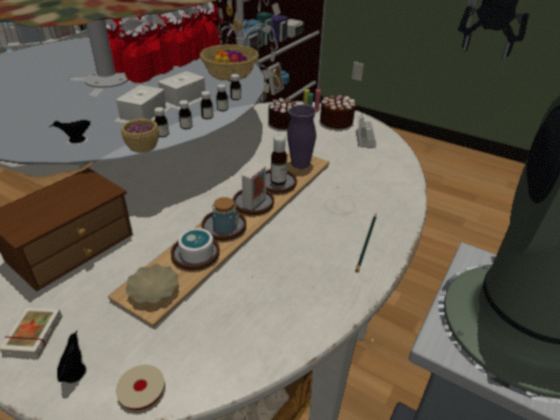

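All four stand upright in their seats (top crop: tin (260,160), jar (354,150), carton (460,145), bottle (565,145)). Each is within about 3 mm of its seat centre. The carton is parallel to the plank, and the vase and dish haven't moved.

```bash
python3 -c "
from workcell import *
print(manip.finish_job())"
```

```text
the job is handed in; nothing more can be done
None
```

The job is handed in: from the vase, the row steps down as bottle, carton, jar, tin to the dish, each item upright within about 3 mm of its seat centre, the carton parallel to the plank, vase and dish unmoved, about 46 s used.

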